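Unlock the sample lockbox with its key

ROBOT

A 7-joint arm with a two-finger parallel gripper is mounted at the origin on the work surface; the furniture and walls round the work are solid. World frame = base frame: x ahead of the robot, y to its left, z up, the work surface at z = 0. Lengths are in m, angles in rad, forces in N, time in s.
With the tool pointing down it reaches from about 0.425 to 0.925 m from the base axis. Payload 6.8 kg.
Tool frame: the origin (TCP) lies on the front face of the gripper's body, between the roots of the fingers; the fingertips stand 73 mm ahead of it and the grasp point (between the pads) lies 54 mm ahead of it (env.nose_length is the distance from the TCP to the fingertips, in m); z points along the fingers, y is the direction in which the jaws open and shut (so a half turn about z gives the same grasp; the last joint's range is limited). The gripper opens to 85 mm and grips with 20 to 120 N. Pads are 22 mm wide; open, the fingers measure 114 mm over their backs; the gripper's body (76 mm by 85 mm) begins 54 mm behind the grasp point. The pads swing forward as they close: fully open they stand 13 mm farther back than shut.
Start: joints at [-1.332, 0.477, 0.022, 1.555, -0.011, 1.109, -0.083], TCP at [0.229, 0.635, 0.304] pointing down, gripper open.
Joint ranges: [-2.96, 2.96], [-0.34, 2.1], [-1.41, 1.46], [0.24, 2.44], [-1.37, 4.51], [0.17, 1.92], [-2.96, 2.96]. Speed limits (rad/s): [2.39, 2.39, 3.14, 3.14, 3.14, 3.14, 3.14].

INTERFACE

Orientations are given as a unit quaternion [w, x, y, z].
In Python, from cell import env, kin, camera, calibration, job gives the robot as it stands. The module is installed in compiled form; this text tells all that it offers. Calls block until the motion is done:
- env.reach(position, orientation): joint-space move of the TCP to a pose.
- env.movel(position, velocity=0.15, rot=None, stop_force=None): straight line of the TCP; rot=None keeps the orientation; velocity is the mean speed in m/s. With stop_force (N) it stops when the force on the tool has changed by that much, and returns True; else False.
- env.goto_joints(angles): joint-space move.
- env.grip(opening, f_grip=None): finger opening in m; f_grip is the grip in N (None keeps the last); returns when the fingers have stopped.
- env.dwell(seconds).
- kin.inverse_kinematics(position, orientation): joint angles nearest the present ones, or None.
- env.get_state(): the state.
- camera(name): name is "scene" or "top" or "wrist"; returns (picture, depth): 480x640x3 uint8, blue, green, red; 480x640 float32, m along the optical axis (not along the pixel's ray), 0 where there is no reading.
- calibration(name): a dict with "fx", "fy", "cx", "cy" (pixels), "rvec" (rotation vector, rad) and "tvec" (3), from world to camera coordinates, as OpenCV has them. Camera axes: x right, y down, z forward; pixel columns grow to the right and rows downward; lengths in m; the calibration is good to about 2 mm. A picture is of the moment at which its call begins: read the wrist's pose just before it. calibration takes no time and is no camera call; for the wrist camera it gives the pose at the moment of the call.
A pose or a line that the arm cannot do raises env.PlanningError and nothing moves.
- job.job_done(): hands the job in, once; it reports no verdict.
The state is a dict: "time": time; "qpos": joint angles; "joint_velocities": joint speeds; "joint_torque": joint torques, N m; "tcp_pos": TCP position; "orientation": TCP orientation; "force": force on the tool from outside, world axes, zero at the start; "torque": the same for the moment, N m; "opening": finger opening in m.
Only numpy, scipy, OpenCV 4.12 (cv2) and the standard library are available. Lean on these libraries where they do the work, as an engineer would, in place of code of your own. Each camera call takes 0.05 s, during which the arm holds its last target.

TASK

Take the key out of its stand, put it into the keyhole on top of the grey lockbox and push it gently, feeling for the slot, until its collar sits flat on the lock. Then turn it clockwise (seen from above) until the bolt lets go and the drawer springs open, and let go of the key, leaving it standing fully home in the lock. Never force the key, and leave the other things on the desk where they are.

Things in the scene. Friction and masses are not known exactly. Their poses are not given: they have to be found in the camera images.
- lockbox: Grey steel box with a drawer, fixed, 150 x 120 x 100 mm (x, y, z); origin at the centre of its underside; -x is the front, where the drawer comes out. A lock sits in its top inside a flat ring (inner radius 25, outer radius 40, 4 mm high). Pressing on it with the key by more than 50 N is forcing it
- lock_nominal (a point): Nominal lock axis on the box's top face, 100 mm above the desk, 25 mm in front of the box's middle; axes as the box. The lock insert may have been fastened anywhere in its seat: its true axis lies up to 3 mm from here along x and along y, and its slot, nominally towards the box's -x, is turned up to 0.6 rad either way. This is not measured: it must be felt or seen
- lock_inside (a point): Point on the nominal axis 10 mm below lock_nominal, at the underside of the steel keyhole plate (10 mm thick, top face level with the box's top). The plate has a 11.5 mm square hole on the lock's axis for the shaft, and from it a slot for the bit, 7.5 mm wide, reaching 20.5 mm from the axis. The key cannot turn until its bit has passed below the plate
- drawer (a joint): Opening of the sprung drawer in m, 0 = shut. Bolted, it rests within 0.003 of 0; let go, it springs to 0.05. Turning the key home in the lock clockwise, its bit meets the hidden bolt after about 0.1 rad and pushes it aside (a few N at the bit); the drawer is let go after 0.2 to 1.0 rad. A stop is felt at about 1.8 rad, and at once the other way
- key_bow (a point): Centre of the key's grip, a black upright plate 44 x 10 x 32 mm (x, y, z), to be pinched across its 10 mm (y). The key stands upright, 84 mm tall, about 70 g. A collar 24 mm wide, 4 mm thick, has its underside 28 mm below this point; fully home, it rests on the lock plate, so this point is then 28 mm above lock_nominal
- key_tip (a point): Lower end of the key, on its axis, 68 mm below key_bow; axes as the key. The steel shaft is 10 mm thick, its end tapered (4 mm wide at the tip, full width 8 mm up). The bit is a 6 mm thick flag on the key's -x side, 14 to 24 mm above the tip, reaching 18 mm from the axis. The collar's underside is 40 mm and the grip's lower edge 52 mm above the tip
- key_stand: Grey plastic block in which the key stands, 76 x 64 x 50 mm, fixed; origin at the centre of its underside. The key stands loosely in a 32 x 14 mm through slot with its collar on the block's top, axes about as the block; it lifts straight out by 40 mm
- rack: Clear rack for test tubes, 249 x 112 x 68 mm, loose bystander; origin under its centre, long side along its x
- bottle: White reagent bottle, 48 mm wide, 96 mm tall, loose bystander; origin under its centre
- tape: Roll of packing tape lying flat, 95 mm wide, 24 mm tall, loose bystander; origin under its centre
- labels: White roll of labels, 61 mm wide, 40 mm tall, loose bystander; origin under its centre
- pc_mouse: Black computer mouse, 123 x 63 x 39 mm, loose bystander; origin under its centre
Things that resemble listed ones, but are neither listed nor needed, are in the scene too. Of the things that look like the part that bears key_bow, the smaller one is meant.

How it is judged:
By the outcome, as a careful person would: the job done as asked, in the order asked, and still so for the second after the job is handed in, with the robot touching nothing.
It also fails if it takes over 72 s, if anything falls off the work surface, if the arm or the gripper's body presses on something with over 40 N, if the wrist force passes 120 N, or if a joint passes its speed limit or range.

## Working session

There is one attempt and no reset: what is moved stays moved. The work goes in short steps, each a Python script; the robot and the scene stay as the last script left them, time stands still between calls to the robot, and variables do not carry over. Pictures are saved under pics/ and viewed, and the job is handed in when it is done.

```bash
mkdir -p pics; ls
python3 - <<'E'
from cell import env, kin, camera, calibration, job
import cv2
s=env.get_state();print(s)
for n in("scene","top","wrist"):
    c=calibration(n);p,d=camera(n);cv2.imwrite(f"pics/{n}0.png",p);print(n,c)
    import numpy as np;np.save(f"pics/{n}0.npy",d)
E
```

```text
pics
{'time': 0.0, 'qpos': array([-1.33209725,  0.47781231,  0.02231859,  1.55644207, -0.0115006 ,
        1.10931156, -0.08310711]), 'joint_velocities': array([ 0.00012639, -0.00035309, -0.00057634, -0.0009795 ,  0.00144359,
        0.00074121,  0.00090873]), 'joint_torque': array([ 3.69222071e-04, -5.96463454e+01,  1.60800297e+00, -2.81192833e+01,
        1.25295125e-02,  9.57864075e-03,  1.20556589e-06]), 'tcp_pos': array([0.22926186, 0.6343848 , 0.30292097]), 'orientation': array([-9.60186659e-05,  1.72515518e-01,  9.85006368e-01, -9.17720203e-04]), 'force': array([-0.12775952, -0.56386336,  0.10504015]), 'torque': array([-0.05525313, -0.02474127, -0.03594828]), 'opening': 0.08517053476041743}
scene {'fx': 478.1793347600221, 'fy': 478.1793347600221, 'cx': 315.6310466052742, 'cy': 238.64878500154268, 'rvec': array([ 2.20274307, -0.96647662,  0.41084482]), 'tvec': array([-0.28722069,  0.36297129,  0.90573235])}
top {'fx': 553.0849659749938, 'fy': 553.0849659749938, 'cx': 318.1019487222313, 'cy': 239.23225458572367, 'rvec': array([ 2.19414267, -2.15486126,  0.11600644]), 'tvec': array([0.02571763, 0.51830829, 1.52485547])}
wrist {'fx': 331.88053435687505, 'fy': 331.88053435687505, 'cx': 319.4216891080682, 'cy': 240.6297625853656, 'rvec': array([-2.37613079, -1.6672056 , -0.23402069]), 'tvec': array([-0.67426458, -0.03565951,  0.37863604])}
```

View pics/scene0.png

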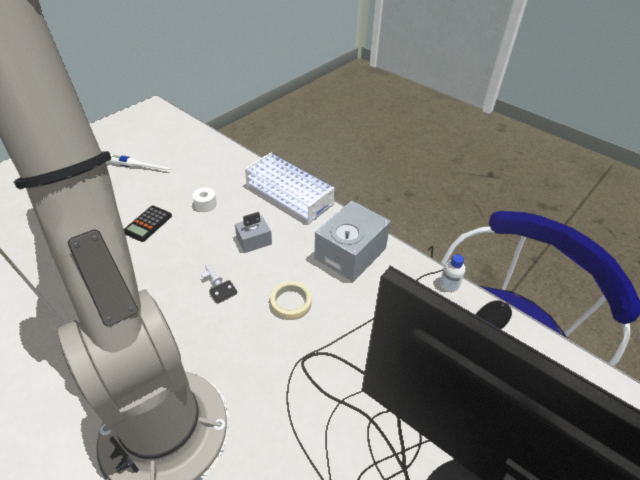

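View pics/top0.png

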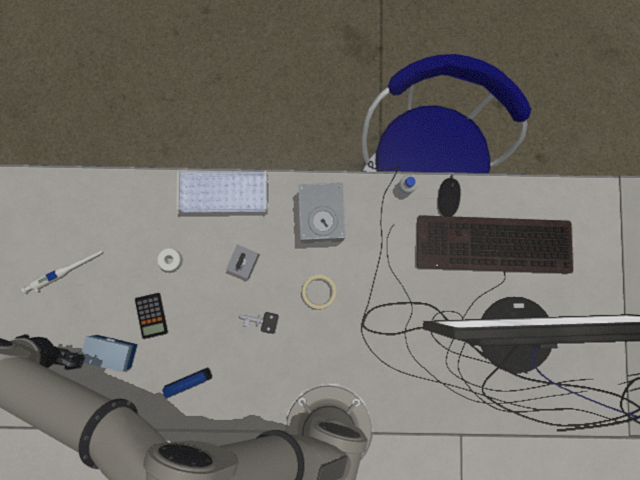

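View pics/wrist0.png

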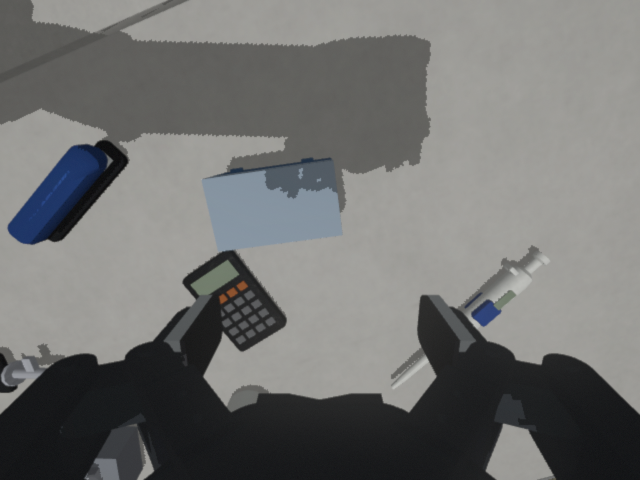

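The scene view shows the key in its stand at about (252,228), the lockbox at (350,240) and a larger decoy key at (222,290). The top view shows the stand at (242,262), the lock ring at (321,222) and the decoy at (260,322). Next I'll get rough positions from the top view.

```bash
cat > h.py <<'E'
import numpy as np, cv2
from scipy.spatial.transform import Rotation as R
def Rt(c): return cv2.Rodrigues(np.array(c["rvec"]))[0], np.array(c["tvec"])
def ray(c,u,v,z):
    r,t=Rt(c);o=-r.T@t;d=r.T@np.array([(u-c["cx"])/c["fx"],(v-c["cy"])/c["fy"],1])
    return o+d*((z-o[2])/d[2])
def proj(c,P):
    r,t=Rt(c);p=r@np.array(P)+t;return c["fx"]*p[0]/p[2]+c["cx"],c["fy"]*p[1]/p[2]+c["cy"]
def down(yaw): # tool z down, tool x at world yaw
    q=(R.from_euler('z',yaw)*R.from_euler('x',np.pi)).as_quat();return np.array([q[3],q[0],q[1],q[2]])
E
python3 - <<'E'
from cell import env, kin, camera, calibration, job
from h import *
c=calibration("top")
for n,u,v,z in(("stand",242,262,.05),("lock",321,222,.1),("tape",319,292,.02),("rack",223,192,.05),("bottle",407,186,.08),("labels",169,260,.04)):print(n,ray(c,u,v,z))
w=calibration("wrist");r,t=Rt(w);s=env.get_state()
q=s["orientation"];T=R.from_quat([q[1],q[2],q[3],q[0]]).as_matrix()
print("cam in tool",T.T@(-r.T@t-s["tcp_pos"]));print(T.T@r.T)
p=cv2.imread("pics/top0.png");cv2.imwrite("pics/topz.png",cv2.resize(p[165:345,170:410],None,fx=3.3,fy=3.3,interpolation=cv2.INTER_CUBIC))
E
```

```text
stand [0.44869799 0.24292952 0.05      ]
lock [0.5568505  0.02866935 0.1       ]
tape [0.37060526 0.02993022 0.02      ]
rack [0.64225098 0.30169313 0.05      ]
bottle [ 0.66306789 -0.20495648  0.08      ]
labels [0.4511216  0.44558462 0.04      ]
cam in tool [ 7.00815170e-02 -9.55912190e-05 -7.01931378e-02]
[[-4.63058859e-04 -9.61071457e-01 -2.76299546e-01]
 [ 9.99999487e-01 -6.93981926e-04  7.37994695e-04]
 [-9.01012529e-04 -2.76299063e-01  9.61071286e-01]]
```

View pics/topz.png

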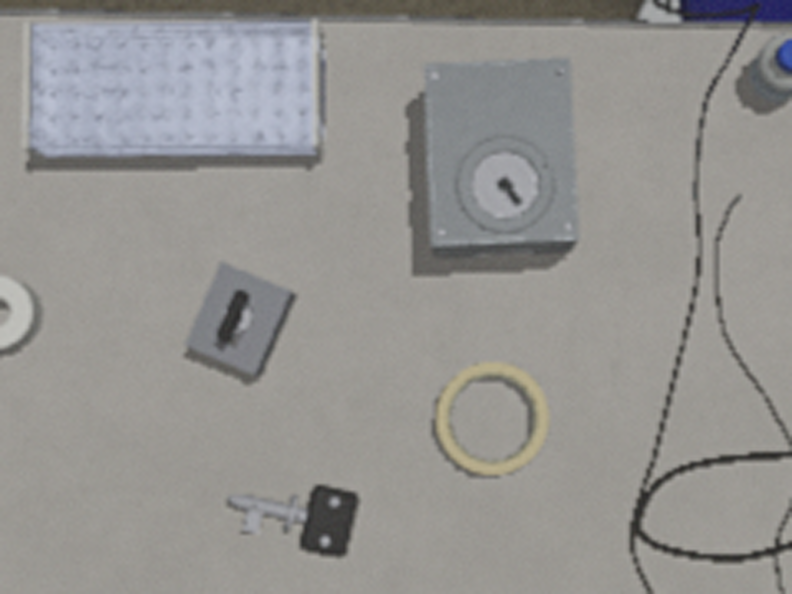

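Run:
```python
from cell import env, kin, camera, calibration, job
from h import *
for base in (0,np.pi):
  for n,p,y in(("stand",(.449,.243,.27),-.33),("stand low",(.449,.243,.13),-.33),("lock",(.557,.029,.2),-.33),("lock",(.557,.029,.182),.62),("turn",(.557,.029,.182),-.4),("turn",(.557,.029,.182),-.7)):
    q=kin.inverse_kinematics(p,down(base+y));print(base,n,y,None if q is None else np.round(q,2))
```

```text
0 stand -0.33 [-1.24  0.3   0.76  2.02 -0.26  0.92 -2.25]
0 stand low -0.33 [-1.13  0.55  0.65  2.11 -0.55  0.65 -2.  ]
0 lock -0.33 [-0.81  0.56  0.88  1.97 -0.56  0.87 -1.53]
0 lock 0.62 [-0.66  0.51  0.65  1.98 -0.43  0.79 -0.71]
0 turn -0.4 [-0.99  0.87  1.27  1.99 -0.97  1.08 -1.24]
0 turn -0.7 [-0.99  0.87  1.27  1.99 -0.97  1.08 -1.54]
3.141592653589793 stand -0.33 [-0.79  0.25  0.2   1.99 -0.06  0.91  0.68]
3.141592653589793 stand low -0.33 [-0.73  0.46  0.13  2.09 -0.11  0.6   0.72]
3.141592653589793 lock -0.33 [-0.45  0.43  0.37  1.95 -0.21  0.8   1.27]
3.141592653589793 lock 0.62 [-0.31  0.44  0.19  1.96 -0.12  0.76  2.13]
3.141592653589793 turn -0.4 [-0.44  0.45  0.35  1.96 -0.22  0.76  1.21]
3.141592653589793 turn -0.7 [-0.48  0.46  0.4   1.97 -0.25  0.76  0.94]
```

Run:
```python
from cell import env, kin, camera, calibration, job
from h import *
import pickle
out={}
for n,p,y in(("stand",(.449,.243,.28),-.33),("lock",(.557,.029,.32),0)):
    env.reach(p,down(np.pi+y))
    if n=="lock": env.dwell(.2)
    c=calibration("wrist");im,d=camera("wrist");cv2.imwrite(f"pics/w_{n}.png",im);np.save(f"pics/w_{n}.npy",d);out[n]=c
    s=env.get_state();print(s["time"],s["tcp_pos"],s["force"],s["torque"])
pickle.dump(out,open("cal.pkl","wb"))
```

```text
1.85 [0.44875694 0.24447848 0.28006901] [-0.84943864 -0.24748263  0.05636335] [0.01622939 0.02113864 0.00598239]
3.0583 [0.55672434 0.03052814 0.31977233] [0.34203409 0.12615774 0.22578615] [-0.00666382  0.0223631  -0.01840862]
```

View pics/w_stand.png

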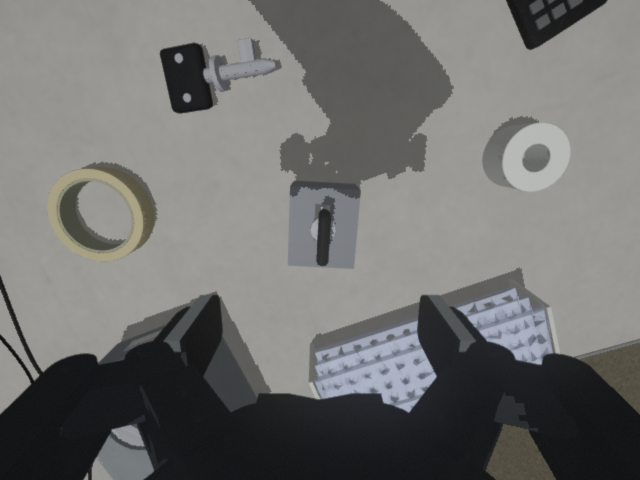

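View pics/w_lock.png

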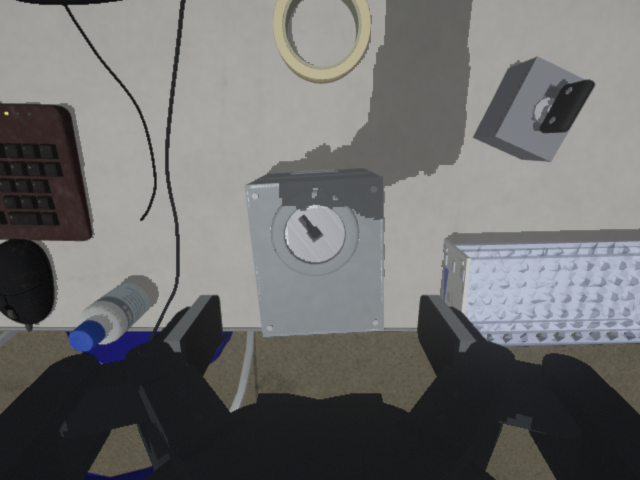

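The wrist view shows the stand key's bow at (324,237), with its slot opening towards (325,203). The lock ring is at (315,233), and the keyhole at about (311,230) has its slot pointing up-left, towards world -x,-y. I'll take a closer look at the keyhole.

Run:
```python
from cell import env, kin, camera, calibration, job
from h import *
import pickle
out=pickle.load(open("cal.pkl","rb"))
env.movel([.557,.029,.205],velocity=.2); env.dwell(.2)
s=env.get_state();c=calibration("wrist");im,d=camera("wrist");cv2.imwrite("pics/w_lock2.png",im);out["lock2"]=c
print(s["time"],s["tcp_pos"])
pickle.dump(out,open("cal.pkl","wb"))
cv2.imwrite("pics/w_lock2z.png",cv2.resize(im[180:380,210:430],None,fx=3,fy=3,interpolation=cv2.INTER_CUBIC))
p=cv2.imread("pics/w_stand.png");cv2.imwrite("pics/w_standz.png",cv2.resize(p[160:290,260:390],None,fx=4,fy=4,interpolation=cv2.INTER_CUBIC))
```

```text
3.9833 [0.55776517 0.02909659 0.20635862]
```

View pics/w_lock2z.png

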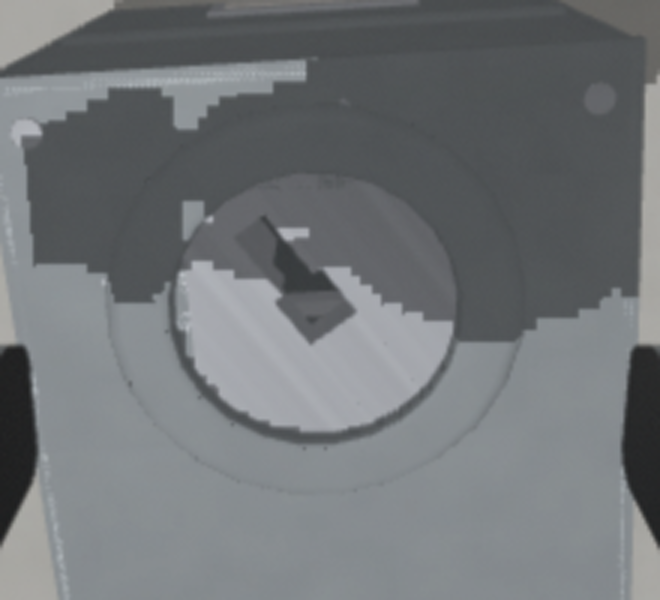

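View pics/w_standz.png

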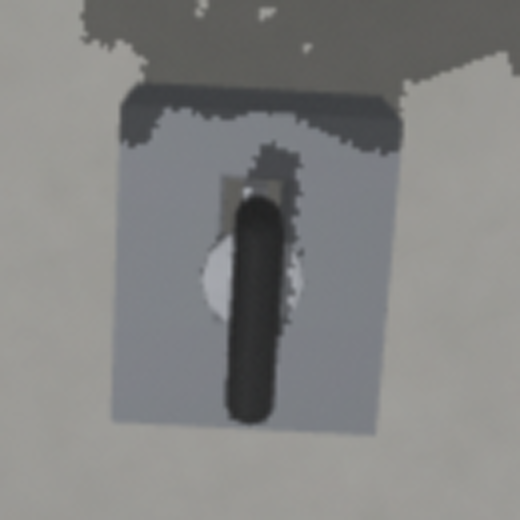

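Run:
```python
from h import *
import pickle
c=pickle.load(open("cal.pkl","rb"))
f=lambda x,y,k,u0,v0:((x+.5)/k-.5+u0,(y+.5)/k-.5+v0)
L=lambda x,y,z=.1:ray(c["lock2"],*f(x,y,3,210,180),z)
pts={n:L(*p) for n,p in dict(oL=(236,238),oT=(264,216),r=(355,310),b=(311,343),t=(322,268),l=(275,302)).items()}
for n in pts:print(n,np.round(pts[n]*1e3,1))
d=lambda a,b:np.linalg.norm(pts[a]-pts[b])*1e3
print("slotw",d("oL","oT"),"sq",d("r","b"),d("l","b"),d("t","r"))
an=lambda a,b:np.arctan2(*(pts[b]-pts[a])[1::-1])
print("angles outer",an("oL","oT")-np.pi/2,an("b","r"),"side",an("oT","t"),an("b","l"),an("r","t"))
print("far mid",(pts["r"]+pts["b"])/2*1e3,"out mid",(pts["oL"]+pts["oT"])/2*1e3)
print("ring",[np.round(L(*p,.104)*1e3,1) for p in((105,290),(522,290),(313,103),(313,494))])
print("screws",L(27,132)*1e3,L(600,98)*1e3)
S=lambda x,y,z:ray(c["stand"],*f(x,y,4,260,160),z)*1e3
a,b=S(112,421,.05),S(376,434,.05);print("stand",a,b,np.linalg.norm(a-b),np.arctan2(*(a-b)[1::-1])-np.pi/2)
a,b=S(118,150,.05),S(402,155,.05);print(a,b)
print("bow ends",S(249,424,.094),S(259,197,.094))
print("collar",S(252,281,.054),[S(*p,.054) for p in((202,281),(302,281))])
```

```text
oL [549.5  11.7 100. ]
oT [545.1  17.  100. ]
r [564.1  34.1 100. ]
b [571.   25.6 100. ]
t [555.5  27.8 100. ]
l [562.4  18.8 100. ]
slotw 6.8676100947996055 sq 10.920798039852317 10.95675817944469 10.660068962212405
angles outer 0.6824204028478351 2.2542480184806997 side 0.8053840366284057 -2.468447392543954 -2.509282242353155
far mid [567.53407252  29.82761809 100.        ] out mid [547.29897208  14.32072849 100.        ]
ring [array([558.3, -12.6, 104. ]), array([558.4,  65. , 104. ]), array([522.9,  26.3, 104. ]), array([601.8,  25.9, 104. ])]
screws [529.0442902  -25.76742095 100.        ] [522.84886906  77.90487993 100.        ]
stand [477.35352597 202.67434295  50.        ] [501.0465064  261.75710798  50.        ] 63.65634646768003 -3.5229723451325095
[416.52105294 226.66993395  50.        ] [438.40592845 287.31150824  50.        ]
bow ends [473.14140293 238.46834236  94.        ] [429.06399372 255.45338127  94.        ]
collar [454.38065838 245.91224103  54.        ] [array([450.66543557, 235.02432565,  54.        ]), array([458.09632042, 256.80144363,  54.        ])]
```

Run:
```python
from cell import env, kin, camera, calibration, job
from h import *
y=np.pi-.375
env.movel([.557,.029,.26],velocity=.3)
env.reach([.4534,.2462,.24],down(y))
env.grip(.05)
s=env.get_state();T=R.from_quat(s["orientation"][[1,2,3,0]]).as_matrix();print(s["tcp_pos"],T[:,2])
print(env.movel([.4534,.2462,.1335],velocity=.12,stop_force=8))
s=env.get_state();print(s["time"],s["tcp_pos"],s["force"])
env.grip(.0,30)
s=env.get_state();print(s["time"],s["tcp_pos"],s["force"],s["torque"],s["opening"])
im,d=camera("wrist");cv2.imwrite("pics/grasp.png",im)
```

```text
[0.4536494  0.24583766 0.24004172] [ 1.17210715e-04  4.72966181e-05 -9.99999992e-01]
False
6.8 [0.4538096  0.24641224 0.13406834] [-0.07612189 -0.05643613  0.11669878]
7.2333 [0.45362473 0.24640592 0.13400539] [-0.98419791 -0.28009928  5.85201404] [-0.09961074  0.2441073  -0.03288875] 0.010113739325789156
```

View pics/grasp.png

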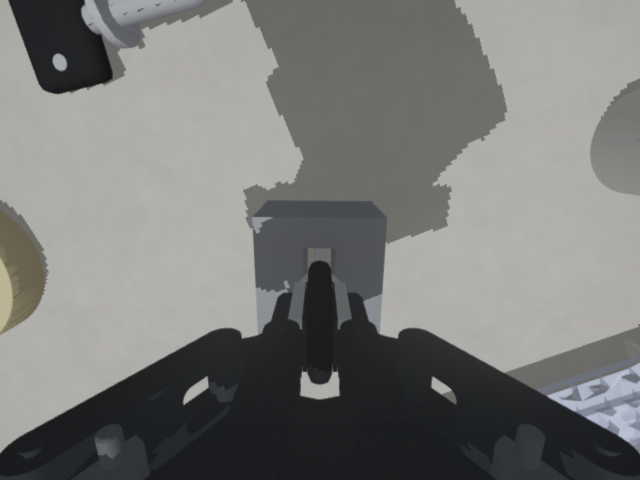

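The picture shows the bow pinched between the pads at (319,320). I'll firm the grip, lift, and look at the hanging key.

Run:
```python
from cell import env, kin, camera, calibration, job
from h import *
import pickle
env.grip(.0,80)
p=env.get_state()["tcp_pos"];print(env.get_state()["force"])
print(env.movel([p[0],p[1],.24],velocity=.1,stop_force=15)); env.dwell(.2)
s=env.get_state();print(s["time"],s["tcp_pos"],s["force"],s["torque"],s["opening"])
c=calibration("wrist");im,d=camera("wrist");cv2.imwrite("pics/lift.png",im)
cs=calibration("scene");im2,d=camera("scene")
q=s["orientation"];o=pickle.load(open("cal.pkl","rb"));o["lift"]=c;o["lift_s"]=s;pickle.dump(o,open("cal.pkl","wb"))
cv2.imwrite("pics/liftz.png",cv2.resize(im[200:350,240:400],None,fx=4,fy=4,interpolation=cv2.INTER_CUBIC))
u,v=[int(a) for a in proj(cs,p+np.array([0,0,.03]))]
cv2.imwrite("pics/lift_s.png",cv2.resize(im2[v-40:v+60,u-60:u+60],None,fx=5,fy=5,interpolation=cv2.INTER_CUBIC))
```

```text
[-0.37607044 -0.41401152  6.45019328]
False
8.9167 [0.45346585 0.24627335 0.23948413] [-1.15875001  0.49395161 -0.86655599] [-0.01185051 -0.03416761 -0.03136436] 0.009010080303442806
```

View pics/liftz.png

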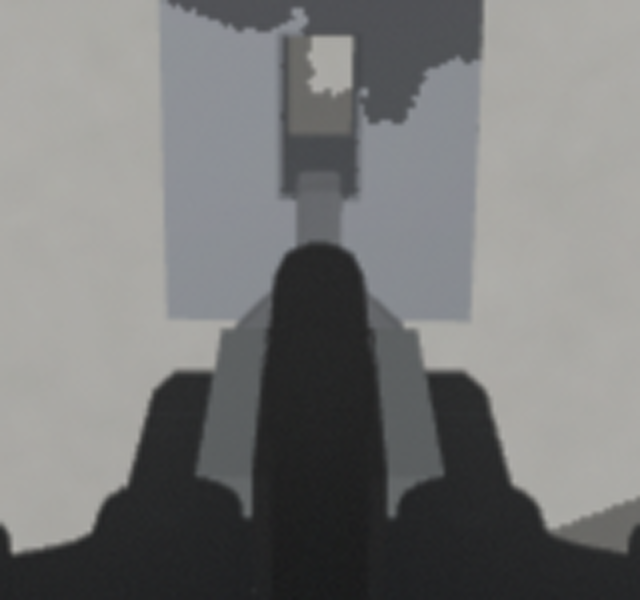

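View pics/lift_s.png

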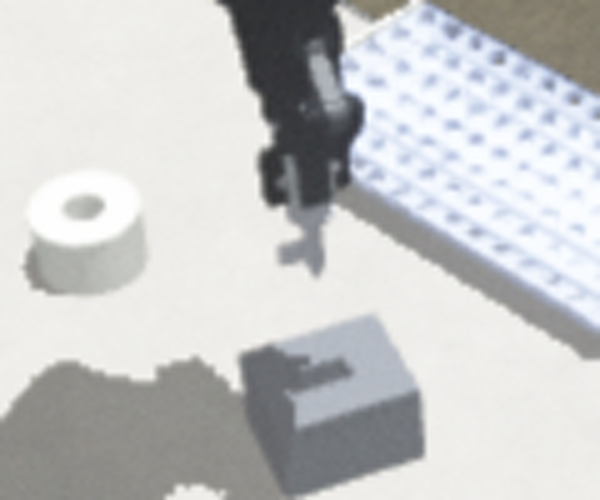

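The wrist view shows the key's bit as a grey strip pointing image-up (full-image columns 314-325, end at row ~243), so the key points the way I assumed. The scene view shows it hanging upright with its bit on the -x side.

Run:
```python
from h import *
import pickle
o=pickle.load(open("cal.pkl","rb"));c=o["lift"];s=o["lift_s"]
T=R.from_quat(s["orientation"][[1,2,3,0]]).as_matrix()
f=lambda x,y:((x+.5)/4-.5+240,(y+.5)/4-.5+200)
for x,y,zt in((297,172,.110),(341,172,.110),(297,190,.100),(341,190,.100),(319,172,.11),(275,290,.040),(365,290,.040),(319,242,.040)):
    P=ray(c,*f(x,y),s["tcp_pos"][2]-zt);print(zt,np.round(T.T@(P-s["tcp_pos"])*1e3,2))
print(np.arctan2(T[1,0],T[0,0]))
```

```text
0.11 [ 17.1   -3.11 110.01]
0.11 [ 17.09   3.11 110.  ]
0.1 [ 17.52  -2.96 100.01]
0.1 [ 17.52   2.94 100.01]
0.11 [ 17.09  -0.   110.01]
0.04 [26.75 -3.95 40.02]
0.04 [26.75  4.04 40.01]
0.04 [ 3.126e+01 -4.000e-02  4.001e+01]
2.766578129146119
```

Run:
```python
from cell import env, kin, camera, calibration, job
from h import *
Y=np.pi+.657
p=env.get_state()["tcp_pos"]
env.movel([p[0],p[1],.30],velocity=.25)
env.reach([.5625,.0260,.29],down(Y)); 
env.movel([.5625,.0260,.235],velocity=.12);env.dwell(.5)
s=env.get_state();T=R.from_quat(s["orientation"][[1,2,3,0]]).as_matrix();print(s["time"],s["tcp_pos"],T[:,2],np.arctan2(T[1,0],T[0,0])+np.pi,s["force"],s["torque"],s["qpos"],s["opening"])
im,d=camera("wrist");cv2.imwrite("pics/hover.png",cv2.resize(im[180:380,210:430],None,fx=3,fy=3,interpolation=cv2.INTER_CUBIC))
```

```text
11.875 [0.56255747 0.02599435 0.23518655] [ 2.96257271e-04  9.71697489e-05 -9.99999951e-01] 0.6569240714999243 [-0.35805762  0.06292753 -0.11472825] [ 0.01556533  0.02593801 -0.03325319] [-0.36742852  0.37755744  0.26478176  1.90844764 -0.12650752  0.8712348
  2.18888097] 0.009067624835411328
```

View pics/hover.png

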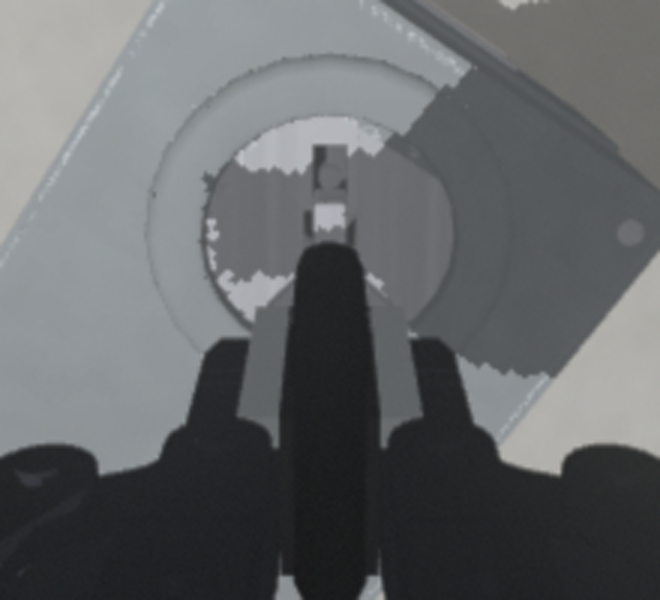

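The slot at columns 312-348 lines up with the bit at 313-346, upright in the image. I'll lower it gently, feeling as I go.

Run:
```python
from cell import env, kin, camera, calibration, job
from h import *
c=calibration("wrist");s=env.get_state();T=R.from_quat(s["orientation"][[1,2,3,0]]).as_matrix()
for x in(312,330,348):
    P=ray(c,(x+.5)/3-.5+210,(145+.5)/3-.5+180,.1);print(np.round(T.T@(P-s["tcp_pos"])*1e3,2))
for z in(.219,.212,.208,.202,.196,.190,.186):
    h=env.movel([.5625,.0260,z],velocity=.03,stop_force=6)
    s=env.get_state();print(z,h,round(s["time"],2),np.round(s["tcp_pos"]*1e3,1),np.round(s["force"],1),np.round(s["torque"],2))
    if h:break
```

```text
[ 19.38  -3.69 135.09]
[1.9370e+01 1.3000e-01 1.3509e+02]
[ 19.37   3.95 135.09]
0.219 False 12.61 [562.5  26.  219. ] [ 0.3 -0.8 -0.8] [-0.05 -0.05 -0.05]
0.212 False 12.99 [562.3  26.  211.7] [ 0.3 -0.5 -0.6] [-0.05  0.01  0.01]
0.208 False 13.28 [562.4  26.  207.8] [ 0.7 -0.2 -0.3] [0.06 0.04 0.02]
0.202 False 13.62 [562.3  26.  201.7] [-0.2  0.5 -1.5] [-0.05 -0.01 -0.02]
0.196 False 13.97 [562.4  26.  195.7] [-0.8 -0.  -1.4] [-0.03 -0.02 -0.01]
0.19 False 14.32 [562.4  26.  189.7] [-0.   0.1 -0.6] [ 0.01 -0.01  0.  ]
0.186 False 14.61 [562.4  26.  185.7] [ 0.3  0.2 -0.5] [ 0.06 -0.06 -0.01]
```

It slid in without touching. Next I'll seat the collar.

Run:
```python
from cell import env, kin, camera, calibration, job
from h import *
h=env.movel([.5625,.0260,.178],velocity=.008,stop_force=7)
s=env.get_state();print(h,round(s["time"],2),np.round(s["tcp_pos"]*1e3,2),np.round(s["force"],1),np.round(s["torque"],2))
env.dwell(.3);s=env.get_state();print(np.round(s["tcp_pos"]*1e3,2),np.round(s["force"],1),np.round(s["torque"],2))
```

```text
True 15.09 [562.59  26.   184.07] [-1.2  0.1  4.4] [-0.    0.17 -0.01]
[562.58  25.98 184.1 ] [ 0.2 -0.3  5.4] [-0.    0.18 -0.06]
```

The collar contact is at 184.1 mm TCP height, as predicted. Next I'll turn clockwise (yaw decreasing) in small steps, watching the force, moment and drawer.

```bash
cat > turn.py <<'E'
import sys
from cell import env, kin, camera, calibration, job
from h import *
Y0=.657
ax=np.array([.5625,.0260])-(-1)*0; 
tx=lambda y:np.array([np.cos(y+np.pi),np.sin(y+np.pi)])
ax=np.array([.5625,.0260])-.0007*tx(Y0)
def turn(a,stop=12):
    y=Y0-a;p=ax+.0007*tx(y)
    h=env.movel([p[0],p[1],.1838],velocity=.05,rot=down(y+np.pi),stop_force=stop)
    s=env.get_state();T=R.from_quat(s["orientation"][[1,2,3,0]]).as_matrix()
    print(a,h,"act",round(Y0-(np.arctan2(-T[1,0],-T[0,0])),3),"t",round(s["time"],2),np.round(s["tcp_pos"]*1e3,1),np.round(s["force"],1),np.round(s["torque"],2),round(s["opening"]*1e3,2))
    return h
E
python3 - <<'E'
from turn import *
for a in(.08,.16,.24,.32,.4):
    if turn(a):break
im,d=camera("top");cv2.imwrite("pics/top_t1.png",cv2.resize(im[165:265,280:360],None,fx=5,fy=5))
E
```

```text
0.08 False act 0.078 t 15.64 [562.8  26.1 184.1] [-0.9  1.1  2.4] [ 0.03  0.02 -0.01] 8.76
0.16 False act 0.157 t 15.89 [562.8  26.  184.1] [-0.9 -1.5  4.5] [-0.07 -0.01  0.  ] 8.96
0.24 False act 0.238 t 16.14 [562.7  25.9 184.1] [ 0.4 -0.5  5.4] [-0.19  0.05 -0.06] 8.92
0.32 False act 0.318 t 16.39 [562.6  25.9 184.1] [ 0.1 -1.2  5.4] [-0.16  0.04 -0.01] 8.89
0.4 False act 0.398 t 16.64 [562.6  25.9 184.1] [-0.4 -1.2  4.4] [-0.27  0.06 -0.07] 8.9
```

View pics/top_t1.png

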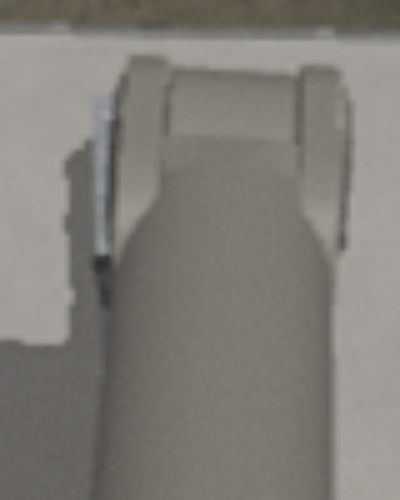

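The arm hides the box in the top view, so I'll check with the scene and wrist cameras.

Run:
```python
from turn import *
a,_=camera("scene");b,_=camera("wrist")
cv2.imwrite("pics/t2.png",np.hstack([cv2.resize(a[180:300,280:420],(400,343)),cv2.resize(b,(400,300))[:300].copy() if 0 else cv2.copyMakeBorder(cv2.resize(b,(400,300)),0,43,0,0,cv2.BORDER_CONSTANT)]))
```

```text
(no output)
```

View pics/t2.png

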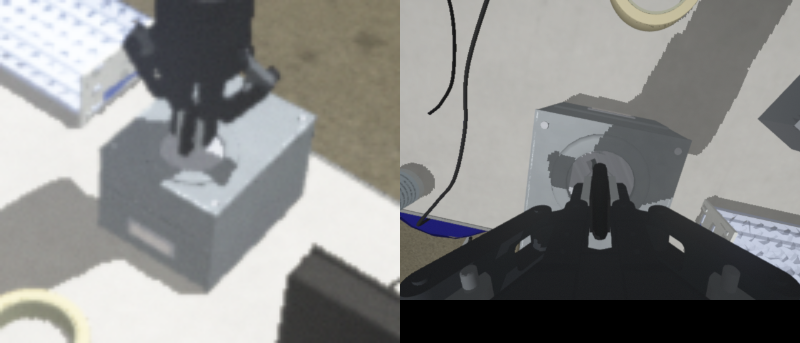

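The drawer is still shut in both views, with the front face in scene intact and nothing protruding in wrist. I'll keep turning.

Run:
```python
from turn import *
c=calibration("scene");u,v=[int(x) for x in proj(c,[.48,.02,.06])]
ref,_=camera("scene");ref=ref[v-30:v+30,u-35:u+35].astype(int)
for a in(.48,.56,.64,.72,.8,.88,.96,1.04,1.12,1.2):
    h=turn(a)
    im,_=camera("scene");m=np.abs(im[v-30:v+30,u-35:u+35].astype(int)-ref).mean();print("diff",m)
    if h or m>15:break
a=im;b,_=camera("wrist")
cv2.imwrite("pics/t3.png",np.hstack([cv2.resize(a[180:300,280:420],(400,343)),cv2.copyMakeBorder(cv2.resize(b,(400,300)),0,43,0,0,cv2.BORDER_CONSTANT)]))
```

```text
0.48 False act 0.479 t 17.09 [562.6  25.9 184.1] [-0.  -0.5  5.4] [-0.31  0.09 -0.04] 8.95
diff 1.7713492063492065
0.56 False act 0.559 t 17.39 [562.6  25.6 184.1] [-0.9 -2.8  5.9] [-0.54  0.07  0.02] 8.63
diff 2.327301587301587
0.64 False act 0.639 t 17.69 [562.6  25.5 184.1] [-1.  -2.8  5.8] [-0.58  0.14  0.07] 8.81
diff 3.084920634920635
0.72 False act 0.719 t 17.99 [562.6  25.5 184.1] [-0.7 -2.4  5.3] [-0.63  0.11  0.  ] 9.0
diff 3.756031746031746
0.8 False act 0.799 t 18.29 [562.6  25.6 184.1] [-0.9 -1.9  6.4] [-0.57  0.07  0.01] 8.77
diff 9.728571428571428
0.88 False act 0.879 t 18.59 [562.6  25.7 184.1] [-1.2 -2.7  5.4] [-0.53  0.12  0.  ] 9.16
diff 26.860714285714284
```

View pics/t3.png

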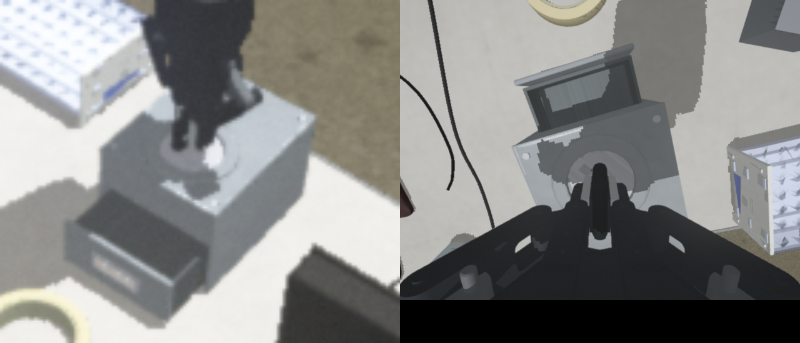

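The drawer has sprung open. I'll let go and back straight off.

Run:
```python
from turn import *
env.dwell(.3)
env.grip(.0,20)
s=env.get_state();print(s["force"],s["opening"])
env.grip(.05);s=env.get_state();print(s["force"],s["opening"],s["tcp_pos"])
a,_=camera("wrist");cv2.imwrite("pics/rel.png",a[150:420,170:470])
p=s["tcp_pos"];print(env.movel([p[0],p[1],.32],velocity=.12,stop_force=6))
env.dwell(.3)
c=calibration("wrist");b,d=camera("wrist");cv2.imwrite("pics/after_w.png",b)
a,_=camera("scene");cv2.imwrite("pics/after_s.png",cv2.resize(a[180:300,280:420],(800,600))[:600]);
s=env.get_state();print(s["time"],s["force"])
import pickle;o=pickle.load(open("cal.pkl","rb"));o["after"]=c;pickle.dump(o,open("cal.pkl","wb"));np.save("pics/after.npy",d)
```

```text
[-0.69611368 -2.56942407  5.82640325] 0.008781062371949174
[ 0.98015517 -0.10101443  0.27012548] 0.05015180268563334 [0.56222137 0.02673428 0.18361073]
False
21.4083 [ 0.58399967 -0.21385903  0.11578375]
```

View pics/after_w.png

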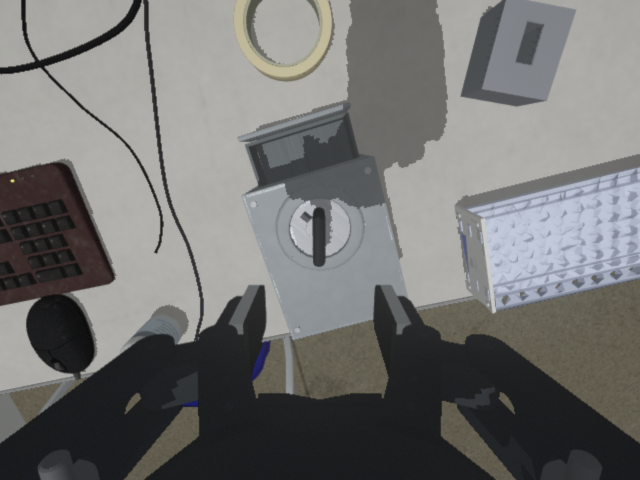

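View pics/after_s.png

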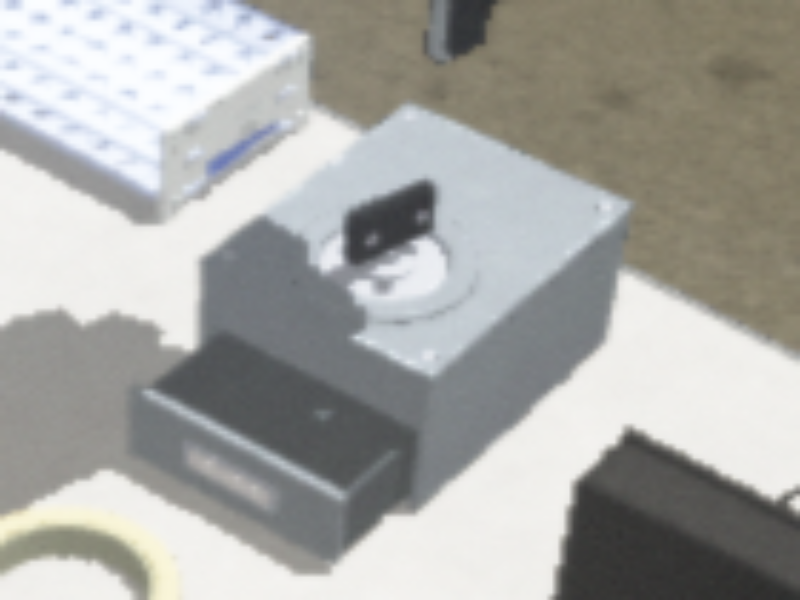

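The key is standing upright in the lock at (319,235) with the drawer open. I'll check its height from the depth image.

Run:
```python
from h import *
import pickle
c=pickle.load(open("cal.pkl","rb"))["after"];d=np.load("pics/after.npy");r,t=Rt(c)
im=cv2.imread("pics/after_w.png")
def P(u,v):
    z=d[v,u];return np.round(r.T@(np.array([(u-c["cx"])/c["fx"]*z,(v-c["cy"])/c["fy"]*z,z])-t)*1e3,1)
for u,v in((319,225),(319,235),(319,245),(319,255),(319,262),(335,300),(350,320),(340,250)):print(u,v,P(u,v))
```

```text
319 225 [550.4  29.  144.3]
319 235 [557.9  27.3 145. ]
319 245 [565.9  25.5 144.2]
319 255 [574.   23.7 143.7]
319 262 [579.6  22.4 143.9]
335 300 [636.1  25.2  99.6]
350 320 [660.4  35.   99.5]
340 250 [587.   40.2 102.7]
```

```bash
python3 -c "
from cell import env,job
job.job_done();print(env.get_state()['time'])"
```

```text
the job is handed in; nothing more can be done
the job is handed in; nothing more can be done
```

I took the key from its stand and lowered it into the lock. It went in without touching the sides, and the collar landed with about 5 N. I then turned it clockwise about 0.88 rad, the drawer sprang open, and I let go, backed off and handed the job in. The clock was at about 21.5 s.

The last pictures show the drawer out and the key standing upright in the lock. The top of its grip is level at about 144 mm, which is the height for fully home. The forces I read stayed below about 7 N, and the bystanders in view looked undisturbed. No check failed; the top camera could not show the drawer because the arm was in the way, so I used the scene and wrist cameras.

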